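# Put the loose battery pack on charge in the one free bay

## Task

Three packs are already in the charging rack and one of its four bays is free; put the loose long pack lying on the bench into that free bay so that it charges: upright, terminal foot down, fully home on the bay floor. Lower it in gently rather than dropping or ramming it, let go, and leave the other packs and everything else on the bench where they are.

Things in the scene. Friction and masses are not known exactly. Their poses are not given: they have to be found in the camera images.
- pack: Loose black battery pack, 120 x 58 x 36 mm, 0.3-0.55 kg, lying flat, cap pointing away from the robot or to a side. x: along its length from terminal foot (-60 mm) to grey cap (+60 mm); y: width; z: thickness. Origin: mid-length, centre of the broad face it lies on (its middle is z = +18 mm). The last 14 mm at the foot are stepped in to 50 x 30 mm, with two brass terminals. Broad faces alike.
- pack_foot (a point): Centre of the pack's foot end face (pack frame -60, 0, 18 mm).
- pack_cap (a point): Centre of the pack's cap end face (pack frame +60, 0, 18 mm).
- rack: Fixed grey charging rack, 72 mm deep (x), 304 wide (y); origin centre of underside. Base 18 mm high = bay floor. Five 8 mm partitions, 58 deep, rise 112 above the floor: four bays in a row along y, each 66 wide, for a pack's width along y. Front and back (x) only lips 35 mm above the floor, 46 mm apart; open above them. A long pack rises 8 mm above the partitions.
- bay1 (a point): Centre of the floor of bay 1 of the rack (18 mm above the bench; rack frame y = -111 mm; bay 1 is at the rack's own -y end). Any bay may be the free one.
- bay2 (a point): Centre of the floor of bay 2 of the rack (18 mm above the bench; rack frame y = -37 mm; bay 1 is at the rack's own -y end). Any bay may be the free one.
- bay3 (a point): Centre of the floor of bay 3 of the rack (18 mm above the bench; rack frame y = 37 mm; bay 1 is at the rack's own -y end). Any bay may be the free one.
- bay4 (a point): Centre of the floor of bay 4 of the rack (18 mm above the bench; rack frame y = 111 mm; bay 1 is at the rack's own -y end). Any bay may be the free one.
- pack_b: A second pack of the same kind and size, already charging: it stands upright on its foot in one of the bays (which one varies). Origin at the centre of its foot end, z up along its 120 mm length, y along its width.
- pack_c: A third pack, as pack_b, in another bay.
- short_pack: A shorter pack, 74 mm tall with the same 58 x 36 mm section, standing in another bay, its top below the partitions' edges: that bay is taken too. Origin at the centre of its foot end, z up.
- flux: Bystander: amber bottle, 40 mm diameter, 85 mm tall. Origin at the centre of its underside.
- tip_cleaner: Bystander: squat round black tin with a brass top, 76 mm diameter, 50 mm tall. Origin at the centre of its underside.
- screwdriver: Bystander: screwdriver 170 mm long lying along its own x. Origin at the centre of its underside.
- cutters: Bystander: side cutters with orange grips, about 145 mm long, 15 mm high, lying along its own x. Origin at the centre of its underside.
- meter: Bystander: black pocket meter lying flat, 130 x 66 x 30 mm, long side along its own x. Origin at the centre of its underside.
- parts_tray: Bystander: shallow aluminium tray of small parts, 110 (x) x 150 (y) x 26 mm. Origin at the centre of its underside.
There are look-alikes about, which are no part of the job. Leave any pink or red look-alike of the pack_c alone. What is shaped like the pack but red or turquoise is not meant.

How it is judged (in metres and radians):
At the end, for the whole second after the job is handed in: The loose pack stands cap up within 0.12 rad of upright in the free bay, at rest, the centre of its foot within 12 mm (in plan) of the bay's centre and less than 5 mm above the bay floor; the three other packs are within 15 mm of where they were and upright within 0.15 rad (((horizontal distance between pack_foot and bay1 below 0.012 m and z of pack_foot in the frame of bay1 below 0.005 m) or (horizontal distance between pack_foot and bay2 below 0.012 m and z of pack_foot in the frame of bay2 below 0.005 m) or (horizontal distance between pack_foot and bay3 below 0.012 m and z of pack_foot in the frame of bay3 below 0.005 m) or (horizontal distance between pack_foot and bay4 below 0.012 m and z of pack_foot in the frame of bay4 below 0.005 m)) and angle between pack's own x axis and vertical below 0.12 rad and linear speed of pack below 0.03 m/s and distance of each of pack_b, pack_c, short_pack from where it was at the start of the episode below 0.015 m and angle between each of pack_b, pack_c, short_pack's own z axis and vertical below 0.15 rad); the robot touches nothing.
It fails at once if another pack in the rack is shifted or lifted by more than 20 mm (distance of any of pack_b, pack_c, short_pack from where it was at the start of the episode above 0.02 m).
It fails at once if something else on the bench (bottle, tip cleaner, screwdriver, cutters, meter, tray) is shifted by more than 30 mm (distance of any of flux, tip_cleaner, screwdriver, cutters, meter, parts_tray from where it was at the start of the episode above 0.03 m).
It fails at once if the pack drops or is thrust into a bay: it moves faster than 0.5 m/s while its foot is down between the partitions (((horizontal distance between pack_foot and bay1 below 0.03 m and z of pack_foot in the frame of bay1 below 0.1 m) or (horizontal distance between pack_foot and bay2 below 0.03 m and z of pack_foot in the frame of bay2 below 0.1 m) or (horizontal distance between pack_foot and bay3 below 0.03 m and z of pack_foot in the frame of bay3 below 0.1 m) or (horizontal distance between pack_foot and bay4 below 0.03 m and z of pack_foot in the frame of bay4 below 0.1 m)) and linear speed of pack above 0.5 m/s).
It also fails if it takes over 54 s, if anything falls off the work surface, if the arm or the gripper's body presses on something with over 40 N, if the wrist force passes 120 N, or if a joint passes its speed limit or range.

## Robot

A 7-joint arm with a two-finger parallel gripper is mounted at the origin on the work surface. World frame = base frame: x ahead of the robot, y to its left, z up, the work surface at z = 0. Lengths are in m, angles in degrees, forces in N, time in s.
With the tool pointing down it reaches from about 0.35 to 0.9 m from the base axis. Payload 8.1 kg.
Tool frame: the origin (TCP) lies midway between the tips of the shut fingers; the grasp point (between the pads) lies 19 mm behind it; z points along the fingers, y is the line along which they close (so a half turn about z gives the same grasp; the last joint's range is limited). The gripper opens to 92 mm and grips with 3 to 60 N. Pads are 19 mm wide; open, the fingers measure 130 mm over their backs; the gripper's body (75 mm by 190 mm) begins 47 mm behind the grasp point.
Start: joints at [58.121, 24.895, 1.432, 90.138, -0.665, 64.973, -4.303], TCP at [0.274, -0.562, 0.227] pointing down, gripper open.
Joint ranges: [-149.89, 149.89], [-25.12, 119.58], [-72.63, 75.52], [4.76, 147.25], [-75.54, 255.54], [6.69, 114.76], [-157.13, 157.13]. Speed limits (degrees/s): [127.2, 127.2, 172.46, 172.46, 180, 180, 180].

## Interface

Orientations are given as a 3x3 rotation matrix whose columns are the frame's x, y, z axes.
In Python, from cell import env gives the robot as it stands. The module is installed in compiled form; this text tells all that it offers.
- The arm moves only by the tool apply_moves, never from a script. Its argument "deltas" is text: rows parted by semicolons, each of 7 numbers parted by spaces: the turn, a rotation vector about the tool's x, y, z in degrees, then the shift along the tool's x, y, z in mm, then the opening, from 0 (shut) to 1 (fully open). In form: ax ay az x y z claw; .... A call has 1 to 10 rows; each row shifts and turns the commanded pose from where the row before left it, along the tool's axes as they then stand; what a row does not reach is not made up. A row lasts 1/12 s, in which the tool goes at most 41.7 mm and 7.16 degrees, less where a joint would pass 70% of its speed; a pose out of reach is approached as far as the arm can. A call is refused whole if a number of a shift passes 41.7 or a number of a turn 7.16, either way. A call with a gripper value outside its range is refused whole. The fingers move at their own pace and stop on an object; "grip_force" is the grip in N (left out, the last holds). Time passes only in rows, so rows that do not move let the fingers close. It gives the time, the measured TCP pose, the force, the opening and the grip force at its end, in the units of the state.
- env.observe(): the state, without advancing time (a new reading comes with each control period).
- env.grab_frame(name): name is "scene" or "top" or "wrist"; returns a dict with "image" (400x640x3 uint8, red, green, blue), "vertical_fov" (degrees; the focal length in pixels is half the picture's height over the tangent of half this angle, whatever the lens; pixels are square), "cx", "cy" (the principal point, pixels), "k1" (the pictures are not rectified: a ray, as slopes to the right and down, at radius r is drawn at 1 + k1 r^2 times it, then the intrinsics apply), "cam_to_world" (4x4, takes a point from camera to world coordinates). Camera axes: x right, y down, z forward; pixel columns grow to the right and rows downward; lengths in m; the calibration is good to about 2 mm. A picture is of the moment at which its call begins. There is no depth.
- env.job_done(): hands the job in; it is judged then, once.
The state is a dict: "time": time; "joint_positions": joint angles; "joint_vel": joint speeds; "tau": joint torques, N m; "tcp_pos": TCP position; "orientation": TCP orientation; "contact_force": force on the tool from outside, world axes, zero at the start; "ft_torque": the same for the moment, N m; "gripper_width": finger opening in m; "grasp_force": force on a finger pad.
Only numpy, scipy, OpenCV 4.12 (cv2) and the standard library are available. Lean on these libraries where they do the work, as an engineer would, in place of code of your own. Each camera call takes 0.05 s, during which the arm holds its last target. There are 200 camera calls.

## Working session

There is one attempt and no reset: what is moved stays moved. The work goes in short steps, Python scripts to look and compute and a tool call to move; the robot and the scene stay as the last step left them, time stands still between calls to the robot, and variables do not carry over. Pictures are saved under pics/ and viewed, at most 10 in all, crops included, and the job is handed in when it is done.

Besides the shell and the picture viewer there is one more tool, called as name(argument=value, ...), one argument or row to a line, values as JSON. apply_moves: Moves the arm, as the interface text tells. Its arguments: {"type":"object","properties":{"deltas":{"type":"string"},"grip_force":{"type":"number"}},"required":["deltas"]}

```bash
mkdir -p pics
cat > h.py <<'E'
import numpy as np, cv2, pickle
from cell import env
def grab(n):
    f=env.grab_frame(n); pickle.dump(f,open(n+'.pkl','wb')); return f
def ray(f,u,v):
    F=f['image'].shape[0]/2/np.tan(np.radians(f['vertical_fov'])/2)
    d=np.array([(u-f['cx'])/F,(v-f['cy'])/F]); s=d.copy()
    for _ in range(30): s=d/(1+f['k1']*(s@s))
    T=np.array(f['cam_to_world']); return T[:3,3],T[:3,:3]@np.array([s[0],s[1],1])
def onz(f,u,v,z):
    o,d=ray(f,u,v); return o+d*(z-o[2])/d[2]
def proj(f,p):
    T=np.array(f['cam_to_world']); q=T[:3,:3].T@(np.array(p)-T[:3,3]); s=q[:2]/q[2]; s=s*(1+f['k1']*(s@s))
    F=f['image'].shape[0]/2/np.tan(np.radians(f['vertical_fov'])/2)
    return s*F+[f['cx'],f['cy']]
def load(n): return pickle.load(open(n+'.pkl','rb'))
def save(n,im): cv2.imwrite('pics/'+n,cv2.cvtColor(im,cv2.COLOR_RGB2BGR))
E
python3 - <<'E'
from h import *
for n in('top','scene'):
    f=grab(n); save(n+'0.png',f['image']); print(n,f['vertical_fov'],f['k1'],np.round(f['cam_to_world'],3).tolist())
print(env.observe())
E
```

```text
top 46.59340589065837 -0.09053077867305928 [[-0.029, -0.984, 0.175, 0.309], [-1.0, 0.03, 0.006, -0.063], [-0.011, -0.174, -0.985, 1.151], [0.0, 0.0, 0.0, 1.0]]
scene 54.46234113247182 -0.051732670268170806 [[0.557, 0.649, -0.518, 1.082], [0.83, -0.445, 0.335, -0.398], [-0.013, -0.617, -0.787, 0.879], [0.0, 0.0, 0.0, 1.0]]
{'time': 0.1, 'joint_positions': array([58.12023228, 24.93340543,  1.4312229 , 90.18271132, -0.66497426,
       64.97455   , -4.30255407]), 'joint_vel': array([ 0.02892883, -0.05487515, -0.05764964, -0.20692021,  0.03443769,
       -0.01208727,  0.10441953]), 'tau': array([ 2.93439101e-03, -6.69130039e+01,  9.88124125e-01, -3.15147650e+01,
       -6.04390190e-02,  3.74030974e-02,  3.64143216e-05]), 'tcp_pos': array([ 0.27374482, -0.56135359,  0.22602122]), 'orientation': array([[ 8.98815725e-01,  4.38326066e-01, -7.42607918e-04],
       [ 4.38326677e-01, -8.98814892e-01,  1.23063203e-03],
       [-1.28048960e-04, -1.43161628e-03, -9.99998967e-01]]), 'contact_force': array([-0.64158842,  0.23993863,  0.23803067]), 'ft_torque': array([-0.06136336,  0.02151491,  0.00080912]), 'grasp_force': 0.0, 'gripper_width': 0.09171758070039357}
```

View pics/top0.png

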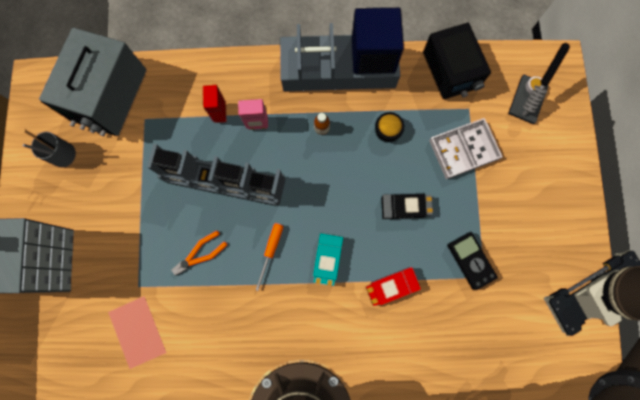

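View pics/scene0.png

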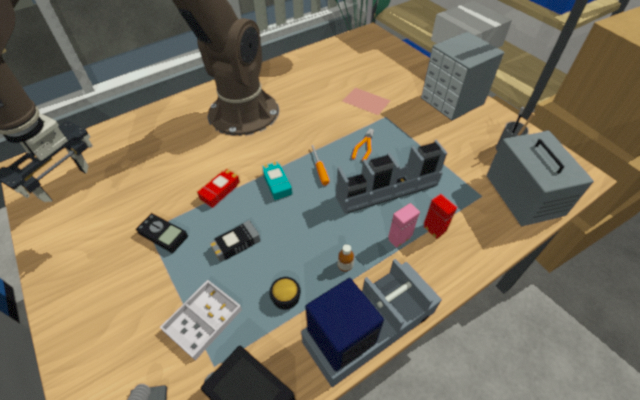

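The loose black pack is at top (407,206), brass foot to the right (-y). The lookalikes are the turquoise one at (328,258), red at (393,288), and red and pink at (213,103) and (252,114). The black one fits the description. I'll enlarge the pack and rack to confirm it and find the free bay.

Run:
```python
from h import *
t=load('top')['image']; s=load('scene')['image']
a=cv2.resize(t[135:215,140:300],(800,400),interpolation=cv2.INTER_CUBIC)
b=cv2.resize(t[180:230,370:450],(320,200),interpolation=cv2.INTER_CUBIC)
c=cv2.resize(s[130:220,320:460],(311,200),interpolation=cv2.INTER_CUBIC)
im=np.zeros((600,800,3),np.uint8); im[:400]=a; im[400:,:320]=b; im[400:,320:631]=c
save('crop1.png',im)
```

```text
(no output)
```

View pics/crop1.png

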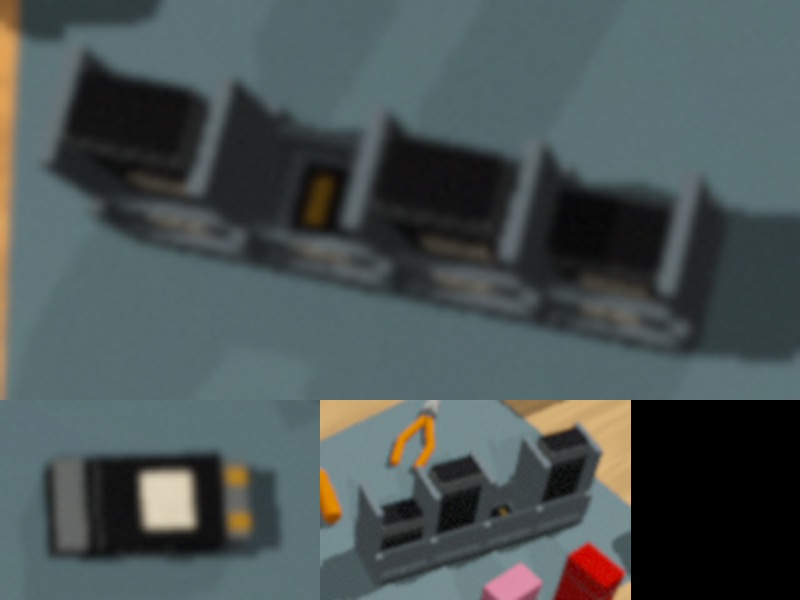

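The crop confirms it. The loose pack is black with a grey cap on the left (+y) and brass terminals on the right. The free bay is the second from the left, showing floor contact at crop (320,200), or about (204,175) in the full picture. The other three bays hold two tall packs and the short one (right end). I'll measure both now.

```bash
cat > m.py <<'E'
from h import *
f=load('top'); s=load('scene')
P=[((83,50),(47,163)),((233,82),(198,192)),((382,112),(350,230)),((541,143),(508,262)),((694,178),(668,297))]
W=np.array([[onz(f,140+u/5,135+v/5,.130)[:2] for u,v in p] for p in P])
mod=np.array([[[.029,y],[-.029,y]] for y in (.148,.074,0,-.074,-.148)])
A=mod.reshape(-1,2);B=W.reshape(-1,2);Bc=B.mean(0)
H=A.T@(B-Bc);th=np.arctan2(H[0,1]-H[1,0],H[0,0]+H[1,1])
R=np.array([[np.cos(th),-np.sin(th)],[np.sin(th),np.cos(th)]])
print('rack',Bc,np.degrees(th),'res mm',np.round((B-Bc-A@R.T)*1e3,1).tolist())
print('bay3',Bc+R@[0,.037])
q=[onz(f,370+u/4,180+v/4,.036)[:2] for u,v in((48,458),(48,555),(222,455),(222,555))]
print('pack',np.round(q,4).tolist()); cap=(q[0]+q[1])/2; st=(q[2]+q[3])/2
d=(cap-st)/np.linalg.norm(cap-st); print(np.linalg.norm(cap-st),cap,d,np.degrees(np.arctan2(d[1],d[0])),'centre',cap-.06*d)
for n,u,v in(('free',330,200),('bottle',322,130),('teal',328,258),('drv',276,240),('tin',390,127),('red',393,288),('meter',473,260),('tray',466,150)): print(n,onz(f,u,v,0.01)[:2].round(3))
# overlay check in scene
im=s['image'].copy()
im=cv2.resize(im,None,fx=2,fy=2)
for y in (.148,.074,0,-.074,-.148):
  for x in(.029,-.029):
    p=Bc+R@[x,y]; cv2.circle(im,tuple(int(round(2*k)) for k in proj(s,[*p,.13])),2,(0,255,0),-1)
c=cap; 
for L in(0,.06,.106,.12):
  for w in(-.029,.029):
    p=cap-L*d+w*np.array([-d[1],d[0]]); cv2.circle(im,tuple(int(round(2*k)) for k in proj(s,[*p,.036])),2,(0,255,0),-1)
save('ov.png',im[240:540,380:940])
E
python3 m.py
```

```text
rack [0.57138906 0.1767836 ] -14.082210932148211 res mm [[-2.0, -1.5], [0.7, -0.7], [-2.2, -1.1], [2.5, -0.3], [-1.0, 1.0], [0.4, 0.9], [-0.1, -0.4], [1.3, 0.5], [-0.8, 1.8], [1.0, 0.1]]
bay3 [0.58039167 0.21267166]
pack [[0.278, -0.203], [0.2218, -0.2003], [0.2761, -0.3064], [0.218, -0.3029]]
0.10301679921639077 [ 0.24987673 -0.20166749] [0.02719448 0.99963016] 88.44167873147946 centre [ 0.24824506 -0.2616453 ]
free [ 0.513 -0.088]
bottle [ 0.696 -0.074]
teal [ 0.369 -0.079]
drv [0.417 0.048]
tin [ 0.699 -0.249]
red [ 0.292 -0.234]
meter [ 0.353 -0.435]
tray [ 0.633 -0.441]
```

View pics/ov.png

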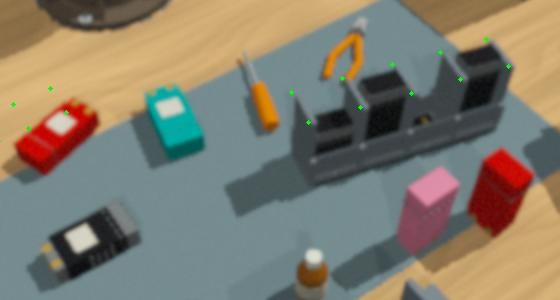

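The overlay lands right on the rack's partitions. The pack points fall near the red lookalike because I didn't subtract the 400-row offset of that crop, so I'll fix that.

```bash
sed -i 's#180+v/4#180+(v-400)/4#' m.py; python3 m.py | grep -A1 pack
python3 - <<'E'
from h import *
import numpy as np
o=env.observe();print(o['tcp_pos'])
# proj check of scene pixels: pack top face in scene overlay coordinates
s=load('scene')
for u,v in((46,244),(110,204),(140,236),(84,277)): print(onz(s,(u+380)/2,(v+240)/2,.036)[:2].round(4))
E
```

```text
pack [[0.5182, -0.2151], [0.4585, -0.212], [0.5169, -0.3221], [0.4552, -0.3179]]
0.10646336437153722 [ 0.48837298 -0.21354349] [0.02196432 0.99975876] 88.74143618617737 centre [ 0.48705513 -0.27352901]
[ 0.27374482 -0.56135359  0.22602122]
[ 0.4761 -0.3246]
[ 0.4662 -0.2261]
[ 0.534  -0.2175]
[ 0.5483 -0.3056]
```

apply_moves(
  deltas="0 0 0 32.9 -18.8 0 1;0 0 0 32.9 -18.8 0 1;0 0 0 32.9 -18.8 0 1;0 0 0 32.9 -18.8 0 1;0 0 0 32.9 -18.8 0 1;0 0 0 32.9 -18.8 0 1;0 0 0 32.9 -18.8 0 1;0 0 0 32.9 -18.8 0 1;0 0 0 32.9 -18.8 0 1;0 0 0 32.9 -18.8 0 1",
  grip_force=40,
)

```text
time: 0.93
tcp_pos: [0.4878, -0.2468, 0.2265]
orientation: [[0.899, 0.438, -0.0], [0.438, -0.899, 0.0], [-0.0, -0.0, -1.0]]
contact_force: [1.1, -0.6, -0.1]
gripper_width: 0.0918
grasp_force: 0.0
```

apply_moves(
  deltas="0 0 -7 0 0 0 1;0 0 -7 0 0 0 1;0 0 -7 0 0 0 1;0 0 -7 0 0 0 1;0 0 -7 0 0 0 1;0 0 -7 0 0 0 1;0 0 -7 0 0 0 1;0 0 -7 0 0 0 1;0 0 -6.7 0 0 0 1;0 0 0 0 0 0 1",
)

```text
time: 1.77
tcp_pos: [0.4869, -0.2486, 0.2263]
orientation: [[0.017, 1.0, -0.001], [1.0, -0.017, 0.0], [0.0, -0.001, -1.0]]
contact_force: [-0.3, -0.3, 0.9]
gripper_width: 0.0916
grasp_force: 0.0
```

Run:
```python
from h import *
f=grab('wrist'); save('w1.png',f['image']); o=env.observe(); print(o['joint_positions'].round(1))
for L in(-60,-46,60):
  for w in(-29,29): print(L,w,proj(f,[.4871+.022*L/1e3+w/1e3,-.2735+L/1e3,.036]).round(0))
```

```text
[ 35.9  19.2 -18.9  99.9   6.9  62.1  13.3]
-60 -29 [289. 245.]
-60 29 [340. 244.]
-46 -29 [289. 233.]
-46 29 [341. 232.]
60 -29 [287. 138.]
60 29 [343. 137.]
```

View pics/w1.png

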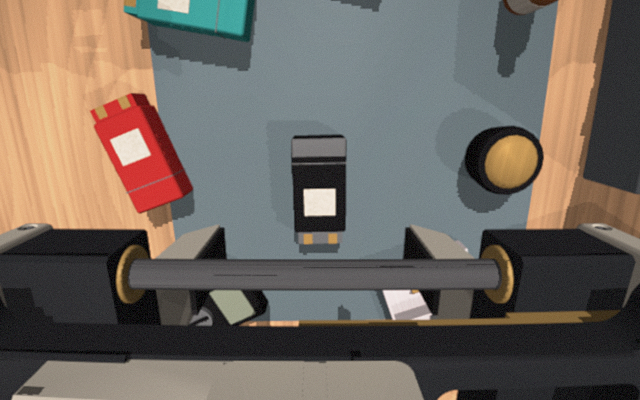

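apply_moves(
  deltas="0 7 0 0 0 0 1;0 7 0 0 0 0 1;0 7 0 0 0 0 1;0 7 0 0 0 0 1;0 7 0 0 0 0 1;0 7 0 0 0 0 1;0 7 0 0 0 0 1;0 7 0 0 0 0 1;0 7 0 0 0 0 1;0 7 0 0 0 0 1",
)

```text
time: 2.65
tcp_pos: [0.4874, -0.25, 0.2264]
orientation: [[0.013, 1.0, 0.023], [0.338, -0.026, 0.941], [0.941, -0.004, -0.338]]
contact_force: [-0.0, 0.5, 0.2]
gripper_width: 0.092
grasp_force: 0.0
```

apply_moves(
  deltas="0 7 0 0 0 0 1;0 7 0 0 0 0 1;0 6 0 0 0 0 1;0 0 0 0 0 0 1",
)

```text
time: 2.98
tcp_pos: [0.4857, -0.2485, 0.2209]
orientation: [[0.013, 1.0, 0.024], [-0.011, -0.024, 1.0], [1.0, -0.013, 0.011]]
contact_force: [-1.8, 0.9, -1.3]
gripper_width: 0.0916
grasp_force: 0.0
```

Run:
```python
from h import *
print(env.observe()['joint_positions'].round(1))
```

```text
[ 63.5  65.7 -29.5  73.9 -38.5 108.3  42. ]
```

apply_moves(
  deltas="0 0 0 0 8 40 1;0 0 0 0 8 40 1;0 0 0 0 8 40 1;0 0 0 0 8 40 1;0 0 0 0 8 40 1;0 0 0 -30 0 0 1;0 0 0 -30 0 0 1;0 0 0 -30 0 0 1;0 0 0 -30 0 0 1;0 0 0 0 0 0 1",
)

```text
time: 3.82
tcp_pos: [0.5307, -0.0494, 0.1017]
orientation: [[0.007, 1.0, 0.022], [0.004, -0.022, 1.0], [1.0, -0.007, -0.005]]
contact_force: [-1.4, 0.4, 0.1]
gripper_width: 0.0921
grasp_force: 0.0
```

Run:
```python
from h import *
print(env.observe()['joint_positions'].round(1))
f=grab('scene'); save('s2.png',f['image'])
```

```text
[ 53.7  70.7 -31.5  90.3 -41.1  84.1  53.7]
```

View pics/s2.png

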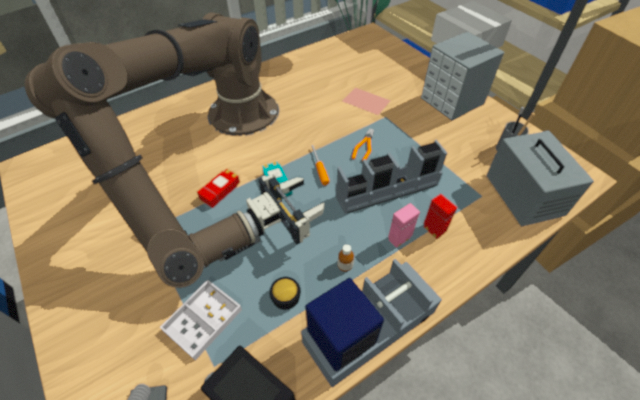

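The test posture, tool level at z 0.10 on open bench, is reachable and clear of everything. Next I go back over the pack.

apply_moves(
  deltas="0 0 0 35 0 0 1;0 0 0 35 0 0 1;0 0 0 30 0 0 1;0 0 0 20 0 0 1;0 0 0 0 -8 -40 1;0 0 0 0 -8 -40 1;0 0 0 0 -8 -40 1;0 0 0 0 -8 -40 1;0 0 0 0 -8 -40 1;0 -7 0 0 0 0 1",
)

```text
time: 4.7
tcp_pos: [0.4837, -0.2558, 0.2192]
orientation: [[0.018, 0.999, 0.03], [0.115, -0.032, 0.993], [0.993, -0.014, -0.116]]
contact_force: [-2.8, 0.2, -4.5]
gripper_width: 0.0918
grasp_force: 0.0
```

apply_moves(
  deltas="0 -7 0 0 0 0 1;0 -7 0 0 0 0 1;0 -7 0 0 0 0 1;0 -7 0 0 0 0 1;0 -7 0 0 0 0 1;0 -7 0 0 0 0 1;0 -7 0 0 0 0 1;0 -7 0 0 0 0 1;0 -7 0 0 0 0 1;0 -7 0 0 0 0 1",
)

```text
time: 5.53
tcp_pos: [0.4882, -0.248, 0.2313]
orientation: [[0.022, 1.0, 0.012], [0.976, -0.024, 0.216], [0.216, 0.007, -0.976]]
contact_force: [-0.1, 0.6, -0.4]
gripper_width: 0.0917
grasp_force: 0.0
```

apply_moves(
  deltas="0 -7 0 0 0 0 1;0 -6 0 0 0 0 1;0 0 0 0 0 0 1;0 0 0 0 0 0 1",
)

```text
time: 5.87
tcp_pos: [0.4881, -0.2453, 0.2301]
orientation: [[0.019, 1.0, 0.004], [1.0, -0.019, -0.001], [-0.001, 0.004, -1.0]]
contact_force: [-0.4, -0.5, -0.7]
gripper_width: 0.092
grasp_force: 0.0
```

apply_moves(
  deltas="0 0 0 -3 3 35 1;0 0 0 0 0 35 1;0 0 0 0 0 35 1;0 0 0 0 0 35 1;0 0 0 0 0 35 1;0 0 0 0 0 30 1;0 0 0 0 0 13 1;0 0 0 0 0 5 1;0 0 0 0 0 0 1;0 0 0 0 0 0 1",
)

```text
time: 6.7
tcp_pos: [0.4907, -0.2527, 0.0048]
orientation: [[0.025, 1.0, 0.001], [1.0, -0.025, -0.0], [-0.0, 0.001, -1.0]]
contact_force: [-0.1, -0.2, 2.1]
gripper_width: 0.0919
grasp_force: 0.0
```

apply_moves(
  deltas="0 0 0 0 0 0 0;0 0 0 0 0 0 0;0 0 0 0 0 0 0;0 0 0 0 0 0 0;0 0 0 0 0 0 0;0 0 0 0 0 0 0",
  grip_force=45,
)

```text
time: 7.2
tcp_pos: [0.4907, -0.2517, 0.0041]
orientation: [[0.023, 1.0, 0.001], [1.0, -0.023, -0.0], [-0.0, 0.001, -1.0]]
contact_force: [-0.1, 0.6, 4.1]
gripper_width: 0.0579
grasp_force: 44.7
```

apply_moves(
  deltas="0 0 0 0 0 -10 0;0 0 0 0 0 -25 0;0 0 0 0 0 -35 0;0 0 0 0 0 -35 0;0 0 0 0 0 -35 0;0 0 0 0 0 -30 0;0 0 0 30 6 -20 0;0 0 0 35 7 0 0;0 0 0 35 7 0 0;0 0 0 35 7 0 0",
)

```text
time: 8.03
tcp_pos: [0.5196, -0.1159, 0.1945]
orientation: [[0.024, 1.0, -0.0], [1.0, -0.024, -0.0], [-0.0, -0.0, -1.0]]
contact_force: [0.2, 0.6, -4.8]
gripper_width: 0.0581
grasp_force: 44.7
```

apply_moves(
  deltas="0 0 0 35 7 0 0;0 0 0 25 6 0 0;0 5 0 0 0 0 0;0 7 0 0 0 0 0;0 7 0 0 0 0 0;0 7 0 0 0 0 0;0 7 0 0 0 0 0;0 7 0 0 0 0 0;0 7 0 0 0 0 0;0 7 0 0 0 0 0",
)

```text
time: 8.87
tcp_pos: [0.5349, -0.0594, 0.1945]
orientation: [[0.012, 1.0, 0.022], [0.584, -0.025, 0.811], [0.811, 0.003, -0.585]]
contact_force: [-0.2, 0.1, -6.0]
gripper_width: 0.0581
grasp_force: 44.7
```

apply_moves(
  deltas="0 7 0 0 0 0 0;0 7 0 0 0 0 0;0 7 0 0 0 0 0;0 7 0 0 0 0 0;0 7 0 0 0 0 0;0 0 0 0 0 0 0;0 0 0 0 0 0 0",
)

```text
time: 9.45
tcp_pos: [0.5341, -0.0582, 0.191]
orientation: [[0.004, 1.0, 0.024], [0.017, -0.024, 1.0], [1.0, -0.004, -0.018]]
contact_force: [-0.1, 0.4, -3.7]
gripper_width: 0.0579
grasp_force: 44.7
```

Run:
```python
from h import *
f=grab('scene'); g=grab('wrist')
im=np.vstack([cv2.resize(f['image'][110:310,160:440],(560,400)),cv2.resize(g['image'],(320,200))[:, :] if 0 else np.pad(cv2.resize(g['image'],(320,200)),((0,0),(0,240),(0,0)))])
save('p3.png',im)
o=env.observe(); print(o['orientation'].round(3).tolist(),o['tcp_pos'],o['gripper_width'])
```

```text
[[-0.002, 1.0, 0.022], [0.022, -0.022, 1.0], [1.0, 0.003, -0.022]] [ 0.53524047 -0.05741766  0.19529965] 0.058131537327539465
```

View pics/p3.png

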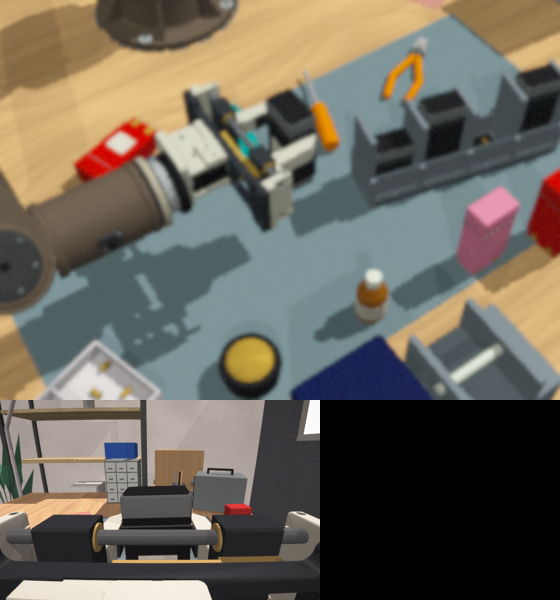

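The pack hangs upright, cap up. I lower it to the bench at this clear spot.

apply_moves(
  deltas="0 1 0 -30 0 0 0;0 0 0 -30 0 0 0;0 0 0 -25 0 0 0;0 0 0 -12 0 0 0;0 0 0 -5 0 0 0;0 0 0 -2 0 0 0;0 0 0 0 0 0 0;0 0 0 0 0 0 0",
)

```text
time: 10.22
tcp_pos: [0.5353, -0.0583, 0.0917]
orientation: [[-0.003, 1.0, 0.022], [0.001, -0.022, 1.0], [1.0, 0.003, -0.001]]
contact_force: [-0.8, 0.4, -3.8]
gripper_width: 0.0578
grasp_force: 44.7
```

apply_moves(
  deltas="0 0 0 -2 0 0 0;0 0 0 -2 0 0 0;0 0 0 0 0 0 0;0 0 0 0 0 0 0",
)

```text
time: 10.55
tcp_pos: [0.5346, -0.0582, 0.0858]
orientation: [[0.0, 1.0, 0.023], [0.0, -0.023, 1.0], [1.0, -0.0, -0.0]]
contact_force: [1.0, 0.1, -4.4]
gripper_width: 0.0582
grasp_force: 44.7
```

apply_moves(
  deltas="0 0 0 -1.5 0 0 0;0 0 0 -1 0 0 0;0 0 0 0 0 0 0;0 0 0 0 0 0 0",
)

```text
time: 10.88
tcp_pos: [0.5346, -0.0581, 0.0831]
orientation: [[0.0, 1.0, 0.023], [-0.0, -0.023, 1.0], [1.0, -0.0, 0.0]]
contact_force: [0.0, 0.4, -3.5]
gripper_width: 0.058
grasp_force: 44.7
```

apply_moves(
  deltas="0 0 0 -1 0 0 0;0 0 0 -1 0 0 0;0 0 0 0 0 0 0;0 0 0 0 0 0 0",
)

```text
time: 11.22
tcp_pos: [0.5347, -0.058, 0.0825]
orientation: [[-0.001, 1.0, 0.022], [-0.002, -0.022, 1.0], [1.0, 0.001, 0.002]]
contact_force: [-0.5, -2.6, 5.3]
gripper_width: 0.0577
grasp_force: 44.6
```

apply_moves(
  deltas="0 0 0 0 0 0 0.7;0 0 0 0 0 0 0.8;0 0 0 0 0 0 0.9;0 0 0 0 0 0 1;0 0 0 0 0 0 1;0 0 0 0 0 0 1;0 0 0 0 0 -10 1;0 0 0 0 0 -20 1;0 0 0 0 0 -30 1;0 0 0 0 0 -35 1",
)

```text
time: 12.05
tcp_pos: [0.532, -0.1535, 0.0818]
orientation: [[0.0, 1.0, 0.02], [-0.001, -0.02, 1.0], [1.0, -0.0, 0.001]]
contact_force: [1.1, 0.4, -0.2]
gripper_width: 0.0919
grasp_force: 0.0
```

apply_moves(
  deltas="0 0 0 15 0 -30 1;0 0 0 30 0 0 1;0 0 0 35 0 0 1;0 0 0 35 0 0 1;0 0 0 35 0 0 1;0 -7 0 20 0 0 1;0 -7 0 0 0 0 1;0 -7 0 0 0 0 1;0 -7 0 0 0 0 1;0 -7 0 0 0 0 1",
)

```text
time: 12.88
tcp_pos: [0.5318, -0.1851, 0.2519]
orientation: [[0.014, 1.0, 0.021], [0.579, -0.025, 0.815], [0.815, 0.001, -0.579]]
contact_force: [0.5, 0.1, -0.1]
gripper_width: 0.0919
grasp_force: 0.0
```

apply_moves(
  deltas="0 -7 0 0 0 0 1;0 -7 0 0 0 0 1;0 -7 0 0 0 0 1;0 -7 0 0 0 0 1;0 -7 0 0 0 0 1;0 -7 0 0 0 0 1;0 -7 0 0 0 0 1;0 -6 0 0 0 0 1;0 0 0 0 0 0 1",
)

```text
time: 13.63
tcp_pos: [0.5331, -0.1773, 0.2534]
orientation: [[0.014, 1.0, 0.003], [1.0, -0.013, -0.005], [-0.005, 0.003, -1.0]]
contact_force: [0.2, 2.1, 1.1]
gripper_width: 0.0922
grasp_force: 0.0
```

Run:
```python
from h import *
f=grab('wrist'); t=grab('top'); 
im=np.vstack([cv2.resize(f['image'],(560,350)),cv2.resize(t['image'][130:250,260:484],None,fx=2.5,fy=2.08)[:250]])
print(im.shape); save('p4.png',im)
print(proj(f,[.534,-.0775,.12]),proj(t,[.534,-.0775,.12]))
```

```text
(600, 560, 3)
[313.09299407  64.93433059] [325.76369803 182.53246809]
```

View pics/p4.png

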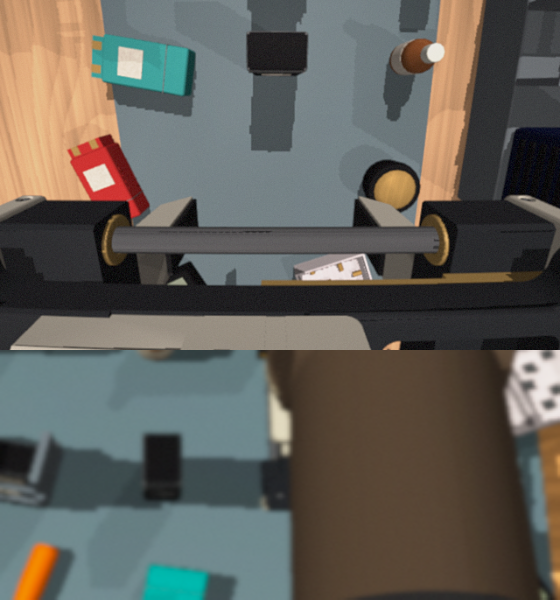

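The pack stands on its own, cap up, at about wrist (316,59). I'll compute the regrasp shift from that.

Run:
```python
from h import *
f=load('wrist');k=640/560
c=[onz(f,u*k,v*k,.12) for u,v in((247,32),(307,32),(247,73),(307,73))]
print(np.round(c,4)); m=np.mean(c,0); print(m)
t=load('top'); print('top',onz(t,260+163/2.5,130+(450-350)/2.08,.12))
o=env.observe(); print(o['tcp_pos'],o['orientation'].T@(m-o['tcp_pos']))
```

```text
[[ 0.5094 -0.0553  0.12  ]
 [ 0.5649 -0.0561  0.12  ]
 [ 0.5081 -0.0917  0.12  ]
 [ 0.5653 -0.0925  0.12  ]]
[ 0.53692407 -0.0739061   0.12      ]
top [ 0.54440121 -0.07654843  0.12      ]
[ 0.53191384 -0.18158354  0.25200238] [0.10769916 0.00285114 0.13204894]
```

apply_moves(
  deltas="0 0 7 0 0 0 1;0 0 7 0 0 0 1;0 0 7 0 0 0 1;0 0 7 0 0 0 1;0 0 7 0 0 0 1;0 0 7 0 0 0 1;0 0 7 0 0 0 1;0 0 7 0 0 0 1;0 0 7 0 0 0 1;0 0 7 0 0 0 1",
)

```text
time: 14.57
tcp_pos: [0.5312, -0.1853, 0.2507]
orientation: [[0.95, 0.311, -0.002], [0.311, -0.95, 0.001], [-0.001, -0.002, -1.0]]
contact_force: [-0.2, -0.2, -0.5]
gripper_width: 0.0916
grasp_force: 0.0
```

apply_moves(
  deltas="0 0 7 0 0 0 1;0 0 7 0 0 0 1;0 0 6.5 0 0 0 1;0 0 0 0 0 0 1;0 0 0 0 0 0 1",
)

```text
time: 14.98
tcp_pos: [0.5314, -0.1846, 0.2508]
orientation: [[1.0, -0.031, -0.001], [-0.031, -1.0, 0.001], [-0.001, -0.001, -1.0]]
contact_force: [-0.4, -0.3, 0.0]
gripper_width: 0.0919
grasp_force: 0.0
```

apply_moves(
  deltas="0 0 -0.5 2 -35 0 1;0 0 0 0 -35 0 1;0 0 0 0 -30 0 1;0 0 0 0 -11 0 1;0 0 0 0 0 0 1;0 0 0 0 0 30 1;0 0 0 0 0 30 1;0 0 0 0 0 30 1;0 0 0 0 0 0 1;0 0 0 0 0 0 1",
)

```text
time: 15.82
tcp_pos: [0.5355, -0.0738, 0.1604]
orientation: [[1.0, -0.023, -0.004], [-0.023, -1.0, -0.0], [-0.004, 0.0, -1.0]]
contact_force: [0.5, -0.2, 0.7]
gripper_width: 0.092
grasp_force: 0.0
```

Run:
```python
from h import *
f=grab('wrist');t=grab('top'); save('p5.png',np.vstack([cv2.resize(f['image'],(480,300)),cv2.resize(t['image'][130:250,230:422],(480,300))]))
```

```text
(no output)
```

View pics/p5.png

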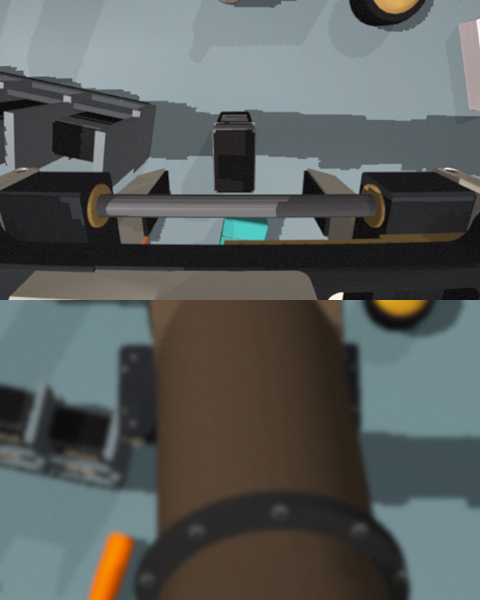

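The pack's top is centred between the open fingers at crop (235,150). I descend and grip it across its thickness.

apply_moves(
  deltas="0 0 0 0 0 30 1;0 0 0 0 0 30 1;0 0 0 0 0 20 1;0 0 0 0 0 9 1;0 0 0 0 0 0 1;0 0 0 0 0 0 1",
)

```text
time: 16.42
tcp_pos: [0.5377, -0.0724, 0.0737]
orientation: [[1.0, -0.023, 0.002], [-0.023, -1.0, -0.0], [0.002, 0.0, -1.0]]
contact_force: [0.8, -0.3, 0.8]
gripper_width: 0.0921
grasp_force: 0.0
```

apply_moves(
  deltas="0 0 0 0 0 0 0.8;0 0 0 0 0 0 0.65;0 0 0 0 0 0 0.5;0 0 0 0 0 0 0.45;0 0 0 0 0 0 0.4;0 0 0 0 0 0 0.3;0 0 0 0 0 0 0.2;0 0 0 0 0 0 0;0 0 0 0 0 0 0;0 0 0 0 0 0 0",
  grip_force=40,
)

```text
time: 17.25
tcp_pos: [0.5366, -0.0722, 0.0722]
orientation: [[1.0, -0.023, -0.0], [-0.023, -1.0, -0.0], [-0.0, 0.0, -1.0]]
contact_force: [-0.7, -0.4, -0.0]
gripper_width: 0.0361
grasp_force: 40.0
```

apply_moves(
  deltas="0 0 0 0 0 -8 0;0 0 0 0 0 -25 0;0 0 0 0 0 -35 0;0 0 0 0 0 -35 0;0 0 0 0 0 -35 0;0 0 0 0 0 -25 0;0 0 0 0 0 -12 0;0 0 0 0 0 0 0",
)

```text
time: 17.92
tcp_pos: [0.5379, -0.0722, 0.2506]
orientation: [[1.0, -0.023, 0.005], [-0.023, -1.0, -0.0], [0.005, 0.0, -1.0]]
contact_force: [0.5, -0.6, -4.4]
gripper_width: 0.036
grasp_force: 40.0
```

apply_moves(
  deltas="0 0 0 3 -20 0 0;0 0 0 4 -34 0 0;0 0 0 5 -36 0 0;0 0 0 5 -36 0 0;0 0 0 5 -36 0 0;0 0 0 5 -36 0 0;0 0 0 4 -34 0 0;0 0 0 4 -34 0 0;0 0 0 2 -20 0 0;0 0 0 0 0 0 0",
)

```text
time: 18.75
tcp_pos: [0.5781, 0.2195, 0.2451]
orientation: [[1.0, -0.015, -0.004], [-0.015, -1.0, 0.003], [-0.004, -0.003, -1.0]]
contact_force: [-0.7, 0.1, -4.8]
gripper_width: 0.0359
grasp_force: 40.0
```

apply_moves(
  deltas="0 0 -7 0 0 0 0;0 0 -7 0 0 0 0;0 0 -7 0 0 0 0;0 0 -7 0 0 0 0;0 0 -7 0 0 0 0;0 0 -7 0 0 0 0;0 0 -7 0 0 0 0;0 0 -7 0 0 0 0;0 0 -7 0 0 0 0;0 0 -7 0 0 0 0",
)

```text
time: 19.58
tcp_pos: [0.5792, 0.2119, 0.2454]
orientation: [[0.358, 0.934, -0.003], [0.934, -0.358, -0.001], [-0.002, -0.002, -1.0]]
contact_force: [0.0, -0.4, -5.0]
gripper_width: 0.0355
grasp_force: 40.0
```

apply_moves(
  deltas="0 0 -7 0 0 0 0;0 0 0 0 0 0 0;0 0 0 0 0 0 0;0 0 0 0 0 0 0",
)

```text
time: 19.92
tcp_pos: [0.5798, 0.2124, 0.2463]
orientation: [[0.251, 0.968, -0.001], [0.968, -0.251, -0.001], [-0.001, -0.001, -1.0]]
contact_force: [0.4, 0.4, -4.7]
gripper_width: 0.036
grasp_force: 40.0
```

Run:
```python
from h import *
f=grab('scene');w=grab('wrist')
o=env.observe(); print(o['tcp_pos'],o['orientation'].round(3).tolist(),o['joint_positions'].round(1))
d=np.array([.5804,.2127,0])-o['tcp_pos']; print(o['orientation'].T@d)
im=cv2.resize(f['image'][70:230,300:500],(500,400),interpolation=cv2.INTER_CUBIC)
# mark desired foot corners hovering
z=o['tcp_pos'][2]-.072
R=o['orientation']
def mk(p,col):
    u=proj(f,p);q=(int((u[0]-300)*2.5),int((u[1]-70)*2.5)); cv2.circle(im,q,2,col,-1)
th=np.radians(-14.08);ex=np.array([np.cos(th),np.sin(th),0]);ey=np.array([-np.sin(th),np.cos(th),0])
c=np.array([*o['tcp_pos'][:2],0])
for a in(-.018,.018):
  for b in(-.029,.029): mk(c+a*ex+b*ey+[0,0,z+.12],(255,0,0))
b3=np.array([.5804,.2127,0])
for a in(-.029,.029):
  for b in(-.037,.037): mk(b3+a*ex+b*ey+[0,0,.13],(0,255,0))
save('p6.png',np.vstack([im,np.pad(cv2.resize(w['image'],(320,200)),((0,0),(0,180),(0,0)))]))
```

```text
[0.57992551 0.21272089 0.24685096] [[0.25, 0.968, -0.001], [0.968, -0.25, -0.0], [-0.001, -0.0, -1.0]] [ -4.4  26.8 -30.8  87.6  14.2  69.7 -51.9]
[2.25337304e-04 5.67022855e-04 2.46850667e-01]
```

View pics/p6.png

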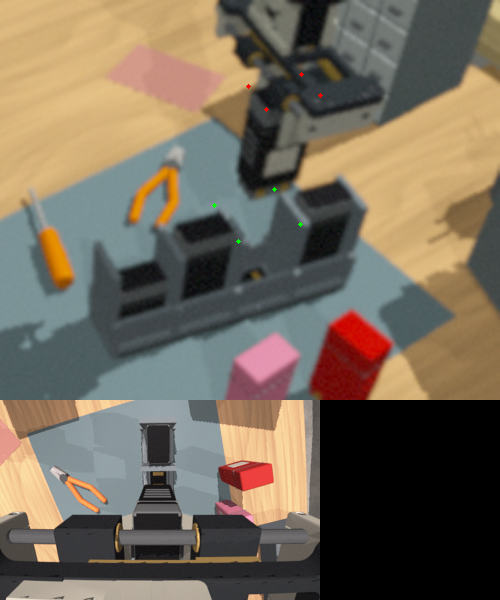

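Pack and bay line up: the green partition corners sit on the rack and the foot hangs above the free bay. I lower it in stages and watch the forces.

apply_moves(
  deltas="0 0 0 0.5 0.5 15 0;0 0 0 0 0 20 0;0 0 0 0 0 10 0;0 0 0 0 0 8 0;0 0 0 0 0 8 0;0 0 0 0 0 0 0;0 0 0 0 0 0 0",
)

```text
time: 20.6
tcp_pos: [0.5811, 0.2141, 0.1869]
orientation: [[0.247, 0.969, 0.001], [0.969, -0.247, 0.001], [0.001, 0.001, -1.0]]
contact_force: [1.0, 1.2, -3.0]
gripper_width: 0.0357
grasp_force: 40.0
```

apply_moves(
  deltas="0 0 0 0 0 5 0;0 0 0 0 0 5 0;0 0 0 0 0 5 0;0 0 0 0 0 0 0;0 0 0 0 0 0 0",
)

```text
time: 21.02
tcp_pos: [0.5832, 0.2226, 0.1785]
orientation: [[0.243, 0.97, 0.011], [0.97, -0.243, 0.013], [0.016, 0.007, -1.0]]
contact_force: [-4.7, 14.5, 32.3]
gripper_width: 0.036
grasp_force: 40.0
```

The shoulder caught a partition, with force towards +y and up. I back off and remeasure numerically.

apply_moves(
  deltas="0 0 0 0 0 -10 0;0 0 0 0 0 -15 0;0 0 0 0 0 -20 0;0 0 0 0 0 -10 0;0 0 0 0 0 0 0;0 0 0 0 0 0 0;0 0 0 0 0 0 0",
)

```text
time: 21.6
tcp_pos: [0.5803, 0.2126, 0.2251]
orientation: [[0.248, 0.969, -0.001], [0.969, -0.248, -0.001], [-0.001, -0.001, -1.0]]
contact_force: [0.7, 0.0, -4.6]
gripper_width: 0.0356
grasp_force: 40.0
```

Run:
```python
from h import *
f=grab('scene'); w=grab('wrist'); t=grab('top')
o=env.observe(); p=o['tcp_pos']; print(p,o['contact_force'],o['orientation'].round(3).tolist())
th=np.radians(-14.08);ex=np.array([np.cos(th),np.sin(th),0]);ey=np.array([-np.sin(th),np.cos(th),0])
c=np.array([p[0],p[1],p[2]-.072]); b3=np.array([.5804,.2127,0])
def prof(f,base,ax,rng,n=''):
    g=cv2.cvtColor(f['image'],cv2.COLOR_RGB2GRAY).astype(np.float32)
    pts=np.array([proj(f,base+ax*s/1e3) for s in rng],np.float32)
    v=cv2.remap(g,pts[:,:1],pts[:,1:],cv2.INTER_LINEAR).ravel()
    print(n,[f'{s}:{int(x)}' for s,x in zip(rng,v)])
r=range(-48,50,3)
for h in(.025,.035,.045,.055): prof(f,c+.018*ex+[0,0,h],ey,r,f'pack near face h{h}')
# partition tops at x=+29 end & -0 along y
for x in(.02,.0): prof(f,b3+x*ex+[0,0,.13],ey,r,f'scene part x{x}')
for x in(.02,0.,-.02): prof(t,b3+x*ex+[0,0,.13],ey,r,f'top part x{x}')
for h in(.117,): prof(w,c+[0,0,h+.003],ey,r,'w cap')
```

```text
[0.58026628 0.21277214 0.22501839] [-0.57237589  0.09162281 -4.23126992] [[0.247, 0.969, -0.002], [0.969, -0.247, -0.001], [-0.001, -0.001, -1.0]]
pack near face h0.025 ['-48:132', '-45:126', '-42:102', '-39:74', '-36:54', '-33:40', '-30:31', '-27:31', '-24:33', '-21:30', '-18:23', '-15:26', '-12:24', '-9:21', '-6:22', '-3:21', '0:22', '3:21', '6:21', '9:22', '12:21', '15:22', '18:32', '21:58', '24:96', '27:126', '30:146', '33:161', '36:165', '39:162', '42:163', '45:165', '48:162']
pack near face h0.035 ['-48:96', '-45:72', '-42:53', '-39:32', '-36:19', '-33:17', '-30:20', '-27:18', '-24:16', '-21:21', '-18:34', '-15:43', '-12:47', '-9:47', '-6:52', '-3:58', '0:58', '3:60', '6:66', '9:68', '12:71', '15:61', '18:45', '21:70', '24:128', '27:168', '30:184', '33:186', '36:186', '39:186', '42:186', '45:186', '48:183']
pack near face h0.045 ['-48:54', '-45:32', '-42:22', '-39:18', '-36:14', '-33:18', '-30:20', '-27:16', '-24:26', '-21:58', '-18:91', '-15:110', '-12:115', '-9:116', '-6:118', '-3:117', '0:117', '3:118', '6:119', '9:118', '12:109', '15:88', '18:65', '21:76', '24:118', '27:158
[... 1694 characters left out ...]
:56', '36:47', '39:39', '42:31', '45:27', '48:28']
top part x-0.02 ['-48:47', '-45:49', '-42:52', '-39:53', '-36:54', '-33:56', '-30:58', '-27:58', '-24:59', '-21:59', '-18:61', '-15:62', '-12:62', '-9:64', '-6:65', '-3:67', '0:67', '3:69', '6:70', '9:69', '12:70', '15:70', '18:70', '21:71', '24:71', '27:71', '30:71', '33:72', '36:75', '39:77', '42:77', '45:77', '48:78']
w cap ['-48:174', '-45:174', '-42:176', '-39:175', '-36:175', '-33:173', '-30:162', '-27:49', '-24:45', '-21:40', '-18:40', '-15:43', '-12:125', '-9:33', '-6:35', '-3:22', '0:20', '3:45', '6:112', '9:115', '12:105', '15:83', '18:36', '21:34', '24:36', '27:36', '30:37', '33:126', '36:93', '39:104', '42:122', '45:26', '48:85']
```

```bash
cat > prof.py <<'E'
from h import *
th=np.radians(-14.08);ex=np.array([np.cos(th),np.sin(th),0]);ey=np.array([-np.sin(th),np.cos(th),0])
b3=np.array([.5804,.2127,0])
def prof(f,base,ax,rng,n='',ch=None):
    g=cv2.cvtColor(f['image'],cv2.COLOR_RGB2GRAY).astype(np.float32)
    pts=np.array([proj(f,base+ax*s/1e3) for s in rng],np.float32)
    v=cv2.remap(g,pts[:,:1],pts[:,1:],cv2.INTER_LINEAR).ravel()
    print(n,pts[0].round(),pts[-1].round(),' '.join(f'{s}:{int(x)}' for s,x in zip(rng,v)))
E
python3 - <<'E'
from prof import *
w=load('wrist');s=load('scene')
for x in(-.02,0,.02): prof(w,b3+x*ex+[0,0,.13],ey,range(24,54,2),f'w inner part x{x}')
for x in(-.02,0,.02): prof(w,b3+x*ex+[0,0,.13],ey,range(96,126,2),f'w outer part x{x}')
prof(w,b3+.037*ey+[0,0,.13],ex,range(-45,46,3),'w along inner part')
prof(w,b3+.074*ey+[0,0,.138],ex,range(-45,46,3),'w along bay4 pack')
for k in(.037,.111,-.037,-.111,-.185): prof(s,b3+k*ey+.024*ex+[0,0,.13],ey,range(-14,16,2),f's part {k}')
E
```

```text
w inner part x-0.02 [288. 165.] [287. 128.] 24:159 26:162 28:158 30:162 32:151 34:158 36:159 38:148 40:160 42:158 44:159 46:155 48:102 50:104 52:117
w inner part x0 [314. 164.] [314. 127.] 24:19 26:26 28:22 30:18 32:42 34:103 36:100 38:83 40:157 42:157 44:160 46:111 48:49 50:55 52:48
w inner part x0.02 [340. 164.] [341. 127.] 24:97 26:96 28:95 30:95 32:96 34:96 36:97 38:97 40:156 42:158 44:159 46:158 48:66 50:42 52:64
w outer part x-0.02 [286.  66.] [285.  23.] 96:91 98:92 100:88 102:90 104:61 106:59 108:59 110:57 112:76 114:165 116:164 118:162 120:166 122:160 124:160
w outer part x0 [314.  65.] [314.  23.] 96:40 98:41 100:40 102:39 104:43 106:42 108:38 110:81 112:76 114:167 116:166 118:165 120:164 122:164 124:165
w outer part x0.02 [342.  65.] [342.  23.] 96:85 98:87 100:87 102:92 104:80 106:84 108:84 110:67 112:69 114:162 116:162 118:164 120:162 122:164 124:161
w along inner part [255. 148.] [374. 147.] -45:146 -42:148 -39:145 -36:147 -33:150 -30:146 -27:148 -24:125 -21:121 -18:99 -15:69 -12:72 -9:22 -6:111 -3:101 0:103 3:100 6:99 9:92 12:16 15:87 18:60 21:98 24:101 27:88 30:113 33
[... 229 characters left out ...]
01 24:95 27:96 30:165 33:162 36:158 39:160 42:153 45:147
s part 0.037 [415. 160.] [424. 157.] -14:67 -12:68 -10:69 -8:70 -6:70 -4:69 -2:77 0:91 2:110 4:123 6:131 8:126 10:112 12:94 14:78
s part 0.111 [438. 153.] [447. 151.] -14:65 -12:65 -10:67 -8:68 -6:70 -4:73 -2:80 0:95 2:112 4:128 6:141 8:155 10:169 12:177 14:182
s part -0.037 [390. 167.] [399. 164.] -14:63 -12:63 -10:64 -8:66 -6:65 -4:66 -2:69 0:73 2:79 4:87 6:98 8:112 10:126 12:133 14:134
s part -0.111 [365. 174.] [374. 171.] -14:69 -12:70 -10:69 -8:69 -6:69 -4:70 -2:71 0:74 2:79 4:84 6:85 8:84 10:80 12:74 14:70
s part -0.185 [338. 181.] [348. 178.] -14:71 -12:69 -10:69 -8:68 -6:67 -4:71 -2:71 0:74 2:78 4:82 6:83 8:81 10:70 12:58 14:46
```

Both the scene and wrist cameras put the rack 6 mm further along its +y than my first fit, and the pack sits about 3 mm the other way in the grip. I'll shift 9 mm along tool x and 1.5 mm along tool y, then lower it again.

apply_moves(
  deltas="0 0 0 9 1.5 0 0;0 0 0 0 0 0 0;0 0 0 0 0 15 0;0 0 0 0 0 10 0;0 0 0 0 0 8 0;0 0 0 0 0 5 0;0 0 0 0 0 4 0;0 0 0 0 0 4 0;0 0 0 0 0 0 0;0 0 0 0 0 0 0",
)

```text
time: 22.58
tcp_pos: [0.5844, 0.2216, 0.1803]
orientation: [[0.247, 0.969, 0.0], [0.969, -0.247, 0.0], [0.0, 0.0, -1.0]]
contact_force: [-0.1, 0.4, -3.5]
gripper_width: 0.0357
grasp_force: 40.0
```

apply_moves(
  deltas="0 0 0 0 0 4 0;0 0 0 0 0 4 0;0 0 0 0 0 0 0;0 0 0 0 0 0 0",
)

```text
time: 22.92
tcp_pos: [0.5842, 0.2215, 0.1719]
orientation: [[0.247, 0.969, -0.001], [0.969, -0.247, -0.0], [-0.0, -0.0, -1.0]]
contact_force: [-0.3, -0.1, -3.9]
gripper_width: 0.0355
grasp_force: 40.0
```

apply_moves(
  deltas="0 0 0 0 0 8 0;0 0 0 0 0 8 0;0 0 0 0 0 8 0;0 0 0 0 0 8 0;0 0 0 0 0 6 0;0 0 0 0 0 4 0;0 0 0 0 0 0 0;0 0 0 0 0 0 0",
)

```text
time: 23.58
tcp_pos: [0.5843, 0.2216, 0.13]
orientation: [[0.247, 0.969, -0.0], [0.969, -0.247, -0.0], [-0.0, -0.0, -1.0]]
contact_force: [-0.4, -0.6, -4.9]
gripper_width: 0.0357
grasp_force: 40.0
```

apply_moves(
  deltas="0 0 0 0 0 5 0;0 0 0 0 0 5 0;0 0 0 0 0 5 0;0 0 0 0 0 0 0;0 0 0 0 0 0 0",
)

```text
time: 24.0
tcp_pos: [0.584, 0.2206, 0.1143]
orientation: [[0.247, 0.969, -0.001], [0.969, -0.247, -0.001], [-0.002, -0.001, -1.0]]
contact_force: [-0.7, -4.5, -7.6]
gripper_width: 0.036
grasp_force: 40.0
```

apply_moves(
  deltas="0 0 0 -1.5 0 0 0;0 0 0 0 0 5 0;0 0 0 0 0 5 0;0 0 0 0 0 5 0;0 0 0 0 0 3 0;0 0 0 0 0 0 0;0 0 0 0 0 0 0",
)

```text
time: 24.58
tcp_pos: [0.5841, 0.2189, 0.0967]
orientation: [[0.248, 0.969, -0.0], [0.969, -0.248, -0.001], [-0.002, 0.0, -1.0]]
contact_force: [0.1, -4.9, -5.7]
gripper_width: 0.0356
grasp_force: 40.0
```

apply_moves(
  deltas="0 0 0 0 0 2 0;0 0 0 0 0 2 0;0 0 0 0 0 0 0;0 0 0 0 0 0 0",
)

```text
time: 24.92
tcp_pos: [0.5845, 0.2187, 0.0937]
orientation: [[0.248, 0.969, 0.001], [0.969, -0.248, -0.002], [-0.001, 0.001, -1.0]]
contact_force: [-2.5, -8.2, 2.1]
gripper_width: 0.0358
grasp_force: 40.0
```

apply_moves(
  deltas="0 0 0 -2 0 0 0;0 0 0 0 0 0 0;0 0 0 0 0 0 0;0 0 0 0 0 0 0",
)

```text
time: 25.25
tcp_pos: [0.5844, 0.2186, 0.0937]
orientation: [[0.247, 0.969, 0.002], [0.969, -0.247, 0.001], [0.001, 0.001, -1.0]]
contact_force: [3.0, -2.0, -1.8]
gripper_width: 0.0361
grasp_force: 40.0
```

apply_moves(
  deltas="0 0 0 0 0 1.5 0;0 0 0 0 0 1 0;0 0 0 0 0 0 0;0 0 0 0 0 0 0",
)

```text
time: 25.58
tcp_pos: [0.5839, 0.2186, 0.0912]
orientation: [[0.247, 0.969, 0.001], [0.969, -0.247, 0.001], [0.001, 0.001, -1.0]]
contact_force: [0.7, -4.0, 3.7]
gripper_width: 0.0359
grasp_force: 40.0
```

apply_moves(
  deltas="0 0 0 0 0 1 0;0 0 0 0 0 1 0;0 0 0 0 0 0 0;0 0 0 0 0 0 0",
)

```text
time: 25.92
tcp_pos: [0.5838, 0.2185, 0.0893]
orientation: [[0.247, 0.969, 0.001], [0.969, -0.247, 0.0], [0.001, 0.001, -1.0]]
contact_force: [0.2, -3.7, 6.0]
gripper_width: 0.036
grasp_force: 40.0
```

Run:
```python
from h import *
o=env.observe(); print(o['tcp_pos'],o['contact_force'],o['ft_torque'])
```

```text
[0.58382538 0.21848206 0.0892635 ] [ 0.17984322 -3.73459902  6.00254553] [-0.00831951 -0.33301841  0.21199338]
```

apply_moves(
  deltas="0 0 0 0 0 1 0;0 0 0 0 0 1 0;0 0 0 0 0 0 0;0 0 0 0 0 0 0",
)

```text
time: 26.25
tcp_pos: [0.5838, 0.2184, 0.0877]
orientation: [[0.247, 0.969, 0.001], [0.969, -0.247, 0.0], [0.0, 0.001, -1.0]]
contact_force: [-1.6, -5.1, 10.9]
gripper_width: 0.0355
grasp_force: 40.0
```

apply_moves(
  deltas="0 0 0 0 0 1 0;0 0 0 0 0 1 0;0 0 0 0 0 0 0;0 0 0 0 0 0 0",
)

```text
time: 26.58
tcp_pos: [0.5838, 0.2183, 0.0876]
orientation: [[0.247, 0.969, 0.002], [0.969, -0.247, -0.0], [0.0, 0.002, -1.0]]
contact_force: [-7.0, -8.5, 28.1]
gripper_width: 0.0357
grasp_force: 40.0
```

The pack is firmly on the floor (force climbs while z stays put). I relieve the load, let go and rise.

apply_moves(
  deltas="0 0 0 0 0 -2.5 0;0 0 0 0 0 0 0;0 0 0 0 0 0 0.42;0 0 0 0 0 0 0.46;0 0 0 0 0 0 0.55;0 0 0 0 0 0 0.7;0 0 0 0 0 0 0.8;0 0 0 0 0 0 0.8;0 0 0 0 0 0 0.8;0 0 0 0 0 0 0.8",
)

```text
time: 27.42
tcp_pos: [0.5835, 0.2182, 0.0872]
orientation: [[0.247, 0.969, -0.0], [0.969, -0.247, -0.0], [-0.0, -0.0, -1.0]]
contact_force: [0.4, 0.7, -0.5]
gripper_width: 0.0724
grasp_force: 0.0
```

apply_moves(
  deltas="0 0 0 0 0 -8 0.8;0 0 0 0 0 -15 0.8;0 0 0 0 0 -25 0.8;0 0 0 0 0 -30 0.8;0 0 0 0 0 -35 0.8;0 0 0 0 0 -35 0.8;0 0 0 -30 0 -20 0.8;0 0 0 -40 0 0 0.8;0 0 0 -40 0 0 0.8;0 0 0 0 0 0 0.8",
)

```text
time: 28.25
tcp_pos: [0.5559, 0.1025, 0.256]
orientation: [[0.256, 0.967, 0.0], [0.967, -0.256, -0.006], [-0.005, 0.002, -1.0]]
contact_force: [0.9, -1.2, -1.1]
gripper_width: 0.0733
grasp_force: 0.0
```

Run:
```python
from prof import *
w=grab('wrist');s=grab('scene');print(env.observe()['tcp_pos'])
B=b3+.006*ey+.002*ex
for x in(-.01,0,.01): prof(w,B+x*ex+[0,0,.138],ey,range(-45,46,3),f'w y x{x}')
prof(w,B+[0,0,.138],ex,range(-36,37,3),'w x')
for k,n in((.074,'bay4'),(0,'bay3'),(-.074,'bay2')):
  # vertical profile up the near face
  prof(s,B+k*ey+.018*ex,np.array([0,0,1.]),range(90,172,3),'s up '+n)
  prof(s,B+k*ey+[0,0,.138],ey,range(-45,46,3),'s y '+n)
  prof(s,B+k*ey+[0,0,.138],ex,range(-36,37,3),'s x '+n)
```

```text
[0.55639647 0.10936412 0.25609034]
w y x-0.01 [299.  97.] [296. -28.] -45:89 -42:74 -39:143 -36:137 -33:58 -30:34 -27:54 -24:46 -21:32 -18:38 -15:32 -12:39 -9:38 -6:36 -3:45 0:40 3:37 6:44 9:46 12:42 15:40 18:39 21:43 24:41 27:0 30:0 33:0 36:0 39:0 42:0 45:0
w y x0 [311.  97.] [309. -28.] -45:92 -42:71 -39:140 -36:143 -33:68 -30:31 -27:54 -24:47 -21:37 -18:31 -15:38 -12:38 -9:39 -6:38 -3:36 0:35 3:36 6:35 9:41 12:39 15:40 18:39 21:42 24:39 27:0 30:0 33:0 36:0 39:0 42:0 45:0
w y x0.01 [324.  97.] [323. -29.] -45:94 -42:69 -39:143 -36:144 -33:66 -30:29 -27:54 -24:49 -21:32 -18:36 -15:34 -12:37 -9:36 -6:33 -3:39 0:37 3:38 6:34 9:39 12:39 15:38 18:40 21:37 24:40 27:0 30:0 33:0 36:0 39:0 42:0 45:0
w x [263.  37.] [357.  36.] -36:131 -33:133 -30:131 -27:135 -24:97 -21:136 -18:70 -15:33 -12:39 -9:38 -6:36 -3:39 0:35 3:36 6:38 9:39 12:34 15:30 18:82 21:88 24:81 27:86 30:141 33:136 36:133
s up bay4 [429. 164.] [436. 142.] 90:18 93:18 96:14 99:17 102:23 105:22 108:24 111:28 114:36 117:43 120:53 123:60 126:65 129:68 132:68 135:66 138:60 141:51 144:40 147:35 150:35 153:34 156:35 159:35 162:32 16
[... 1055 characters left out ...]
5:55 18:64 21:67 24:67 27:65 30:59 33:47 36:35
s up bay2 [382. 177.] [386. 156.] 90:17 93:16 96:13 99:16 102:17 105:19 108:23 111:29 114:33 117:40 120:51 123:62 126:65 129:67 132:69 135:70 138:65 141:54 144:42 147:36 150:36 153:34 156:35 159:36 162:36 165:36 168:35 171:45
s y bay2 [366. 165.] [396. 156.] -45:109 -42:128 -39:120 -36:91 -33:74 -30:70 -27:58 -24:41 -21:33 -18:32 -15:36 -12:33 -9:36 -6:37 -3:34 0:33 3:35 6:35 9:32 12:36 15:36 18:35 21:34 24:47 27:83 30:117 33:129 36:116 39:82 42:68 45:69
s x bay2 [375. 152.] [387. 170.] -36:139 -33:138 -30:136 -27:133 -24:131 -21:127 -18:111 -15:85 -12:55 -9:37 -6:32 -3:31 0:33 3:34 6:30 9:34 12:38 15:51 18:65 21:70 24:68 27:67 30:64 33:51 36:40
```

The pack's top profile matches its neighbours in height to within about 2 mm. It sits about 3 mm off-centre in the bay, and the robot is clear. I'm handing it in.

```bash
python3 -c "
from cell import env
print(env.job_done())"
```

```text
the job is handed in; nothing more can be done
None
```

The loose pack is upright, cap up, on the floor of the free bay (second from the rack's +y end) and released; I handed it in at about 28 s. The last camera check put it about 3 mm off-centre. On the first try it caught a partition at about 32 N, so I backed off and realigned. The hand-in returned no verdict.

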